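# Load the wrapping-paper roll into its bench holder

## Task

Load the roll of brown wrapping paper into the roll holder on the bench: set the spindle's spring-loaded pin in one of the holder's two cups, press the spring in just far enough for the other pin to pass into the opposite cup, ease off and let go, so that the roll hangs level between the cups, held by its own spring. Work gently: do not run the spring hard against its stop or force the roll against the holder (30 N over both ends together is too much), and leave the pots and tools around it where they stand.

Things in the scene. Friction and masses are not known exactly. Their poses are not given: they have to be found in the camera images.
- roll: Roll of brown wrapping paper (56 mm diameter, 100 mm wide) on its spring-loaded spindle, 0.2 to 0.4 kg, lying on the bench, free to roll; one piece, the paper does not slip on the spindle. Origin: on the axis at mid-width, 28 mm above the bench while it lies. y axis: along the spindle, towards the fixed pin. The white barrel (24 mm diameter) sticks out to 62 mm from the origin at both ends.
- fixed_pin (a point): Tip of the spindle's fixed round-nosed pin (white, 11 mm diameter, 14 mm long), 76 mm from the roll's origin along +y.
- sprung_pin (a point): Where the tip of the sprung pin (grey, round-nosed, 11 mm diameter) is when free: 100 mm from the roll's origin along -y, 38 mm out of the barrel. This point is fixed to the roll and does not show compression. Pushed in along the axis the pin needs 4 N to begin to move and 0.35 N more per mm, up to a hard stop at 21 mm (about 11 N).
- holder: Bench roll holder: an aluminium rail (240 mm long, 50 wide, 14 high) fixed to the bench, carrying a grey U-shaped steel yoke. Origin: centre of the rail's underside, on the bench; y along the rail, z up. The yoke is clamped on the rail with its middle anywhere within 20 mm of the rail's middle along y: this shift is not measured, it must be felt or seen. Yoke and rail do not move in use.
- cup_axis (a point): Point 75 mm above the rail's origin, on the cups' common axis (parallel to the rail's y); the middle between the cups lies within 20 mm of it along y. Two equal black cups face each other: 23 mm outside, bore 16 mm, 7 mm deep, floors 166 mm apart, mouths 152 mm apart. Free spindle: 176 mm; it must be shortened by 17 mm for its second pin to pass the mouth. Either pin fits either cup with 2.5 mm play.
- yoke_floor (a point): Point on the top of the yoke's floor plate, 18 mm above the bench, at the rail's middle. The two upright cheeks that carry the cups are 4 mm plates, inner faces 170 mm apart, 28 mm wide at the top, tops 89 mm above the bench, open upwards and to both sides between them. A tear bar joins the cheeks 47 mm to the -x side, its top 36 mm above the bench.
- small_cup: Bystander: straight-sided pale glazed cup, 62 mm wide, 56 mm high. Origin: centre of its underside, z up. Leave it standing where it is.
- dip_cup: Bystander: straight-sided pale blue-green glazed cup, 58 mm wide, 50 mm high. Origin: centre of its underside, z up. Leave it standing where it is.
- tumbler: Bystander: dark glazed tumbler, 72 mm wide, 105 mm high. Origin: centre of its underside, z up. Leave it standing where it is.
- wide_cup: Bystander: wide turquoise glazed cup, 92 mm wide, 80 mm high. Origin: centre of its underside, z up. Leave it standing where it is.
- bowl: Bystander: ochre bowl, 124 mm wide at the rim, 58 mm high. Origin: centre of its underside, z up. Leave it standing where it is.
- brush: Bystander: a brush lying on the bench near the robot; origin on the bench under its middle. Leave it.
- spatula: Bystander: a spatula lying on the bench near the robot; origin on the bench under its middle. Leave it.
Things that resemble listed ones, but are neither listed nor needed, are in the scene too. What is shaped like the roll but green or yellow is not meant.

How it is judged:
On the way:
1. the roll is lifted off the bench (its axis above 55 mm) (height (world z) of roll above 0.055 m), for 0.2 s.
At the end, for the whole second after the job is handed in: the roll hangs between the holder's cups with a pin in each: its axis within 3.5 mm of the cups' axis sideways and between 70 and 78 mm above the bench, parallel to the rail within 2 degrees, its middle within 32 mm of the rail's middle, at rest and released (x of roll in the frame of holder between -0.0035 and 0.0035 m and z of roll in the frame of holder between 0.07 and 0.078 m and y of roll in the frame of holder between -0.032 and 0.032 m and angle between the y axis of roll and the y axis of holder, either way round below 0.035 rad and linear speed of roll below 0.01 m/s); the robot touches nothing.
It fails at once if the roll or its spindle is pressed against the holder with more than 30 N (sum over its two ends) (contact force between roll and holder above 30 N).
It fails at once if a pot is moved more than 20 mm or tipped (distance of any of small_cup, dip_cup, tumbler, wide_cup, bowl from where it was at the start of the episode above 0.02 m or angle between any of small_cup, dip_cup, tumbler, wide_cup, bowl's own z axis and vertical above 0.35 rad).
It fails at once if the brush or the spatula is moved more than 20 mm (distance of any of brush, spatula from where it was at the start of the episode above 0.02 m).
It also fails if it takes over 54 s, if anything falls off the work surface, if the arm or the gripper's body presses on something with over 40 N, if the wrist force passes 120 N, or if a joint passes its speed limit or range.

## Robot

A 7-joint arm with a two-finger parallel gripper is mounted at the origin on the work surface. World frame = base frame: x ahead of the robot, y to its left, z up, the work surface at z = 0. Lengths are in m, angles in rad, forces in N, time in s.
With the tool pointing down it reaches from about 0.35 to 0.9 m from the base axis. Payload 8.1 kg.
Tool frame: the origin (TCP) lies at the very end of the fingers, on their centre line; the grasp point (between the pads) lies 19 mm behind it; z points along the fingers, x is the direction in which the jaws open and shut, and the axes are right-handed (so a half turn about z gives the same grasp; the last joint's range is limited). The gripper opens to 92 mm and grips with 3 to 60 N. Pads are 19 mm wide; open, the fingers measure 130 mm over their backs; the gripper's body (75 mm by 190 mm) begins 47 mm behind the grasp point.
Start: joints at [-1.414, 0.434, 0.025, 1.573, -0.012, 1.134, -0.075], TCP at [0.161, 0.604, 0.227] pointing down, gripper open.
Joint ranges: [-2.62, 2.62], [-0.44, 2.09], [-1.27, 1.32], [0.08, 2.57], [-1.32, 4.46], [0.12, 2], [-2.74, 2.74]. Speed limits (rad/s): [2.22, 2.22, 3.01, 3.01, 3.14, 3.14, 3.14].

## Interface

Orientations are given as a rotation vector (axis times angle).
In Python, from bench import manip gives the robot as it stands.
- The arm moves only by the tool carry_out, never from a script. Its argument "series" is a list of rows, each a list of 4 numbers: the shift along the tool's x, y, z in m, then the turn about the tool's z in units of 6 degrees (1.0 is 6 degrees). A call has 1 to 10 rows; each row shifts and turns the commanded pose from where the row before left it, along the tool's axes as they then stand; what a row does not reach is not made up. A row lasts 1/8 s, in which the tool goes at most 62.5 mm and 10.7 degrees, less where a joint would pass 70% of its speed; a pose out of reach is approached as far as the arm can. A call is refused whole if a number of a shift passes 0.0625 or a number of a turn 1, either way. A call with a gripper value outside its range is refused whole. "grip" is the gripper's target within -1 to 1 (fully open at 1, half-way at 0, shut at -1), set as the call begins (left out, the last holds). The fingers move at their own pace and stop on an object; "newtons" is the grip in N (left out, the last holds). Time passes only in rows, so rows that do not move let the fingers close. It gives the time, the measured TCP pose, the force and the opening at its end, in the units of the state.
- manip.read_state(): the state, without advancing time (a new reading comes with each control period).
- manip.grab_frame(name): name is "side" or "top"; returns the picture (400x640x3 uint8, red, green, blue); there is no depth.
- manip.camera_params(name): a dict with "camera_matrix" (3x3 intrinsics, pixels), "D" ([k1, k2, p1, p2, k3] as OpenCV has them; the pictures are not rectified), "T" (4x4, takes a point from camera to world coordinates). Camera axes: x right, y up, looking along -z (the intrinsics and any distortion apply to the point x, -y, -z); pixel columns grow to the right and rows downward; lengths in m; the calibration is good to about 2 mm. A picture is of the moment at which its call begins. camera_params takes no time and is no camera call.
- manip.close_job(): hands the job in, once; it reports no verdict.
The state is a dict: "time_s": time; "qpos": joint angles; "qd": joint speeds; "joint_efforts": joint torques, N m; "ee_pos": TCP position; "eef_rot": TCP orientation; "force": force on the tool from outside, world axes, zero at the start; "ft_torque": the same for the moment, N m; "opening": finger opening in m.
Only numpy, scipy, OpenCV 4.12 (cv2) and the standard library are available. Lean on these libraries where they do the work, as an engineer would, in place of code of your own. Each camera call takes 0.05 s, during which the arm holds its last target. There are 200 camera calls.

## Working session

There is one attempt and no reset: what is moved stays moved. The work goes in short steps, Python scripts to look and compute and a tool call to move; the robot and the scene stay as the last step left them, time stands still between calls to the robot, and variables do not carry over. Pictures are saved under pics/ and viewed, about 8 in all and at most 12, crops included, and the job is handed in when it is done.

Besides the shell and the picture viewer there is one more tool, called as name([rows], argument=value, ...), one row to a line, values as JSON. carry_out: Moves the arm, as the interface text tells. Its arguments: {"type":"object","properties":{"series":{"type":"array","items":{"type":"array","items":{"type":"number"}}},"grip":{"type":"number"},"newtons":{"type":"number"}},"required":["series"]}

```bash
mkdir -p pics; ls
cat > h.py <<'E'
import numpy as np, cv2
from bench import manip
def cam(n):
    p=manip.camera_params(n); return np.array(p["camera_matrix"],float),np.array(p["D"],float),np.array(p["T"],float)
def ray(n,uv):
    K,D,T=cam(n); q=cv2.undistortPoints(np.array([[uv]],float),K,D)[0,0]
    d=T[:3,:3]@np.array([q[0],-q[1],-1.]); return T[:3,3],d
def onz(n,uv,z):
    o,d=ray(n,uv); return o+d*(z-o[2])/d[2]
def proj(n,P):
    K,D,T=cam(n); c=(np.asarray(P,float)-T[:3,3])@T[:3,:3]; c=c*[1,-1,-1]
    return cv2.projectPoints(c.reshape(-1,1,3),np.zeros(3),np.zeros(3),K,D)[0][:,0]
def two(a,b):
    (o1,d1),(o2,d2)=ray("top",a),ray("side",b)
    s=np.linalg.lstsq(np.c_[d1,-d2],o2-o1,rcond=None)[0]; p,q=o1+s[0]*d1,o2+s[1]*d2
    return (p+q)/2,np.linalg.norm(p-q)
def grab(n,f):
    im=manip.grab_frame(n)[:,:,::-1].copy(); cv2.imwrite(f,im); return im
E
python3 - <<'E'
from h import *
a=grab("top","pics/top0.png");b=grab("side","pics/side0.png")
for n in("top","side"): print(n,*[x.round(3).tolist() for x in cam(n)])
print(manip.read_state())
E
```

```text
pics
top [[371.271, 0.0, 317.296], [0.0, 371.271, 200.829], [0.0, 0.0, 1.0]] [-0.065, 0.0, 0.0, 0.0, 0.0] [[0.01, 0.998, -0.057, 0.483], [-1.0, 0.011, 0.016, -0.069], [0.016, 0.057, 0.998, 1.185], [0.0, 0.0, 0.0, 1.0]]
side [[445.887, 0.0, 318.473], [0.0, 445.887, 198.703], [0.0, 0.0, 1.0]] [0.006, 0.0, 0.0, 0.0, 0.0] [[0.714, 0.465, -0.523, -0.08], [-0.7, 0.478, -0.531, -0.707], [0.003, 0.745, 0.667, 0.882], [0.0, 0.0, 0.0, 1.0]]
{'time_s': 0.1, 'qpos': array([-1.41361133,  0.43516351,  0.02502119,  1.57396663, -0.0116027 ,
        1.13401764, -0.07512557]), 'qd': array([ 7.87521588e-05, -3.01440232e-03,  2.70697229e-03, -3.56668782e-03,
        6.72999362e-04, -7.25169627e-04, -6.21747486e-04]), 'joint_efforts': array([ 3.79429024e-03, -6.69128036e+01,  9.88271087e-01, -3.15144145e+01,
       -6.05973601e-02,  3.74936115e-02,  6.79178083e-05]), 'ee_pos': array([0.16050745, 0.60357892, 0.22603294]), 'eef_rot': array([ 2.48982864e+00,  1.91422497e+00, -1.60590826e-03]), 'force': array([ 0.15629152,  0.26408205, -0.63238951]), 'ft_torque': array([ 0.00858624,  0.05353467, -0.03536906]), 'opening': 0.09170046690564813}
```

View pics/top0.png

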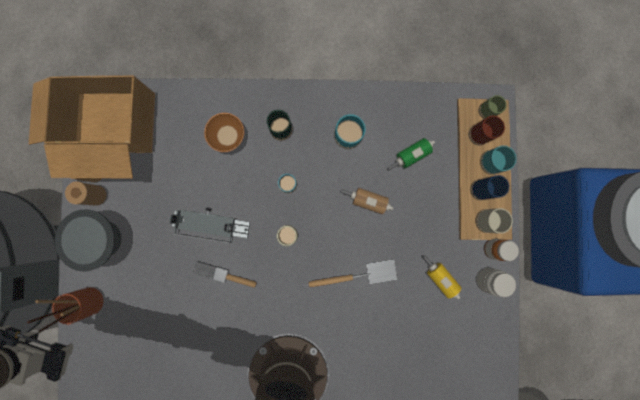

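View pics/side0.png

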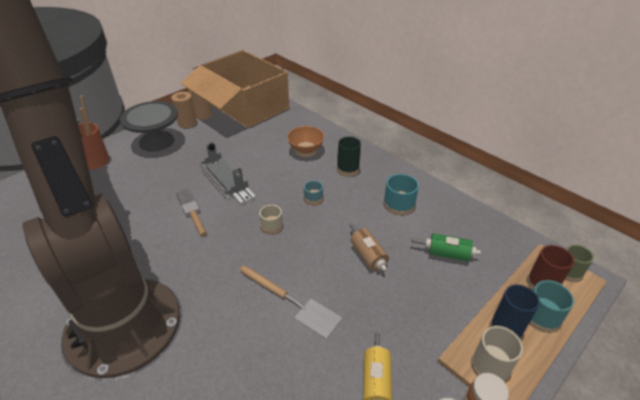

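The top view shows three roll-like things: brown at (372,200), green at (415,153) and yellow at (443,281). Brown fits the description; its grey sprung pin is at the left (342,192) and its white fixed pin at the right (392,207). The holder is at (208,225), with small_cup at (287,235) and dip_cup at (288,184) nearby. I'll confirm with an enlarged crop.

Run:
```python
import cv2,numpy as np
a=cv2.imread("pics/top0.png");b=cv2.imread("pics/side0.png")
def c(i,x,y,w,h,s): return cv2.resize(i[y:y+h,x:x+w],None,fx=s,fy=s,interpolation=cv2.INTER_CUBIC)
r1=np.hstack([c(a,160,195,100,60,4),c(a,330,180,75,60,5)[:240]])
r1=np.hstack([c(a,160,195,100,60,4),c(a,330,175,80,48,5)])
r2=np.hstack([c(b,190,130,80,80,4),c(b,330,215,80,64,5)])
w=800
r2=cv2.copyMakeBorder(r2,0,0,0,w-r2.shape[1],0) if r2.shape[1]<w else r2
cv2.imwrite("pics/c0.png",np.vstack([r1,r2]))
```

```text
(no output)
```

View pics/c0.png

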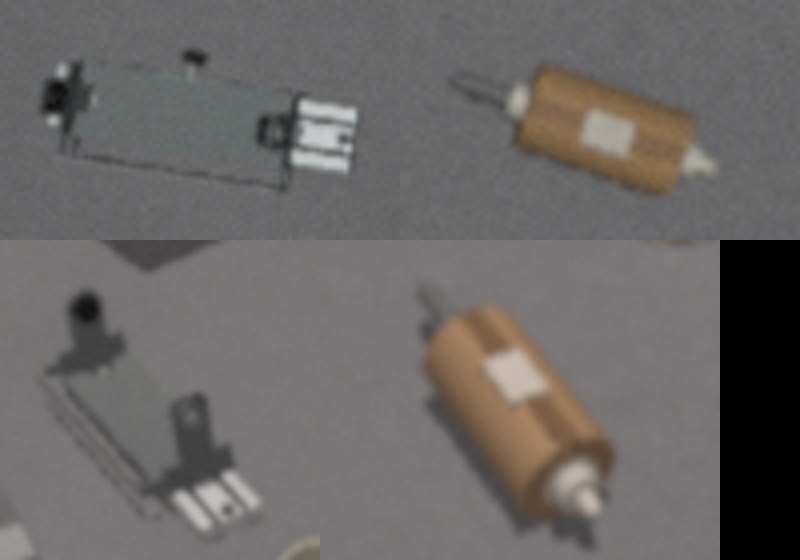

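The crop confirms the brown roll: grey sprung pin at the upper left, white fixed pin at the lower right. The holder's yoke sits towards the left of the rail, with black cups at about top (174,219) and (227,228). The tear bar is on the robot side. Next I'll measure both.

```bash
cat > m.py <<'E'
from h import *
def brown(im,box):
    x0,y0,x1,y1=box; h=cv2.cvtColor(im,cv2.COLOR_BGR2HSV)
    m=cv2.inRange(h,(5,70,50),(22,255,255)); k=np.zeros_like(m); k[y0:y1,x0:x1]=m[y0:y1,x0:x1]
    cs=cv2.findContours(cv2.morphologyEx(k,cv2.MORPH_CLOSE,np.ones((9,9))),0,1)[0]
    return max(cs,key=cv2.contourArea)
E
python3 - <<'E'
from m import *
a=cv2.imread("pics/top0.png");b=cv2.imread("pics/side0.png")
c=brown(a,(330,170,410,230)); r=cv2.minAreaRect(c); print(r)
bx=cv2.boxPoints(r); 
W=np.array([onz("top",p,.030)[:2] for p in bx]); print("corners",W.round(4)); print("ctr",W.mean(0))
for i in range(4):
    e=W[(i+1)%4]-W[i]; print(np.linalg.norm(e).round(4),np.degrees(np.arctan2(e[1],e[0])).round(1))
f=onz("top",(330+(716-400)/5,175+167/5),.028); s=onz("top",(330+52/5,175+78/5),.028)
print("tips",f,s,np.linalg.norm(f-s), np.degrees(np.arctan2(*(s-f)[[1,0]])), "ctr",f+(s-f)*76/176)
# cups dark
g=a.max(2); 
for x0,y0,x1,y1 in((165,208,182,230),(220,218,236,240)):
    print(g[y0:y1,x0:x1].tolist() if 0 else "", )
    m=(g[y0:y1,x0:x1]<48); ys,xs=np.nonzero(m); print("dark",m.sum(),xs.mean()+x0,ys.mean()+y0,xs.min()+x0,xs.max()+x0,ys.min()+y0,ys.max()+y0)
L=(174.5,219.2);R=(227.5,227.5)
l,rr=onz("top",L,.085),onz("top",R,.085); print(l,rr,np.linalg.norm(l-rr),np.degrees(np.arctan2(*(l-rr)[[1,0]])))
# rail right end corners, white, top z=.014
for p in((298,97),(357,104),(350,172),(290,165)): print("rail",onz("top",(160+p[0]/4,195+p[1]/4),.014).round(4))
print("L mouth tri",two(L,(211.5,146.8)))
E
python3 - <<'E'
import cv2,numpy as np
a=cv2.imread("pics/top0.png")
c=cv2.resize(a[200:250,162:258],None,fx=8,fy=8,interpolation=cv2.INTER_CUBIC)
c=cv2.convertScaleAbs(c,alpha=1.7)
cv2.imwrite("pics/c1.png",c)
E
```

```text
((370.70379638671875, 200.8463134765625), (33.03504180908203, 16.98944854736328), 19.29004669189453)
corners [[ 0.5427 -0.1963]
 [ 0.5932 -0.2137]
 [ 0.5601 -0.312 ]
 [ 0.5096 -0.2943]]
ctr [ 0.55139525 -0.25410177]
0.0534 -19.0
0.1038 -108.6
0.0535 160.7
0.1034 71.3
tips [ 0.52853118 -0.32541413  0.028     ] [ 0.58256704 -0.15896295  0.028     ] 0.17500248947548114 72.01476147881593 ctr [ 0.55186485 -0.25353749  0.028     ]

dark 40 174.1 219.025 171 177 216 222

dark 6 226.16666666666666 227.33333333333334 225 231 225 230
[0.48697156 0.33782346 0.085     ] [0.46441734 0.17878291 0.085     ] 0.16063184836708627 81.92846268011621
rail [0.4894 0.1732 0.014 ]
rail [0.4845 0.1265 0.014 ]
rail [0.431 0.131 0.014]
rail [0.4359 0.1784 0.014 ]
L mouth tri (array([0.48613539, 0.34326491, 0.07229323]), np.float64(0.0022511485407093927))
```

View pics/c1.png

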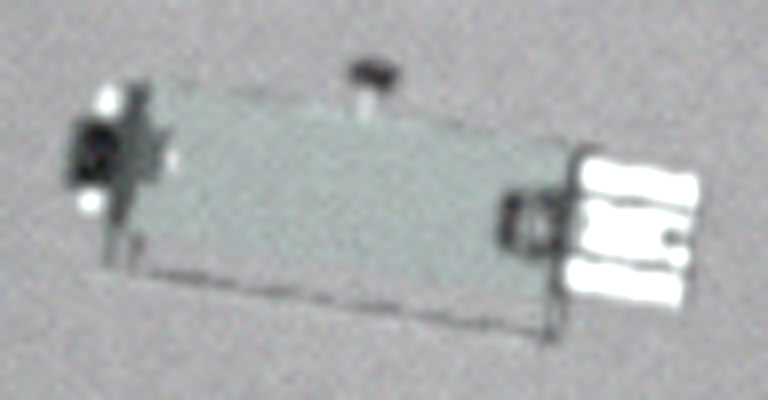

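Enlarged, the rail's left end shows as white corners beside the left cheek, at crop (92,95) and (75,200). Its right end is at (700,180) and (685,295). The tear bar runs from (112,265) to (550,337). I'll compute the rail pose and the yoke shift from these.

Run:
```python
from h import *
P=lambda x,y:(162+(x+.5)/8-.5,200+(y+.5)/8-.5)
Z=lambda x,y,z: onz("top",P(x,y),z)
A,B,C,D=Z(94,84,.014),Z(74,212,.014),Z(702,176,.014),Z(684,305,.014)
for p in(A,B,C,D): print(p.round(4))
o=(A+B+C+D)/4; 
d=((A-C)+(B-D))/2; print("len",np.linalg.norm(d)); u=d/np.linalg.norm(d); print("o",o,"ang",np.degrees(np.arctan2(u[1],u[0])))
print("edge top/bot ang",[np.degrees(np.arctan2(*(v[[1,0]]))) for v in (A-C,B-D)])
n=np.array([u[1],-u[0],0]) # holder x
def loc(p): return ((p-o)@n).round(4),((p-o)@u).round(4)
print("bar ends",loc(Z(112,265,.036)),loc(Z(550,337,.036)))
print("floor R edge",loc(Z(565,150,.018)),loc(Z(560,300,.018)),"L",loc(Z(138,85,.018)))
print("cup L blk",loc(Z(97,150,.080)),"R",loc(Z(518,222,.087)))
print("tri L mouth",loc(np.array([.4861,.3433,.0723])))
for s in(-.02,-.01,0,.01,.02):
    q=[o+u*(s+e)+n*0+np.array([0,0,z-.014]) for e,z in((.076,.075),(.085,.089),(-.085,.089),(-.076,.0865))]
    t=proj("top",q); sd=proj("side",q); print(s,((t-[162,200])*8+3.5).round(0).tolist(),sd.round(1).tolist())
np.save("hold.npy",np.r_[o,u])
```

```text
[0.5161 0.3687 0.014 ]
[0.4654 0.3752 0.014 ]
[0.4827 0.1263 0.014 ]
[0.432  0.1324 0.014 ]
len 0.24493909551395657
o [0.47403579 0.25066642 0.014     ] ang 82.1648193867013
edge top/bot ang [np.float64(82.15983747833474), np.float64(82.16979382052783)]
bar ends (np.float64(-0.0421), np.float64(0.0959)) (np.float64(-0.0439), np.float64(-0.0772))
floor R edge (np.float64(0.0277), np.float64(-0.0678)) (np.float64(-0.0306), np.float64(-0.0751)) L (np.float64(0.0279), np.float64(0.1037))
cup L blk (np.float64(0.0029), np.float64(0.0928)) R (np.float64(0.0004), np.float64(-0.0694))
tri L mouth (np.float64(-0.0007), np.float64(0.0934))
-0.02 [[196.0, 173.0], [160.0, 169.0], [612.0, 237.0], [589.0, 234.0]] [[217.4, 151.7], [215.4, 146.6], [242.9, 174.7], [241.4, 173.7]]
-0.01 [[170.0, 169.0], [134.0, 165.0], [585.0, 233.0], [562.0, 230.0]] [[215.9, 150.2], [213.9, 145.1], [241.2, 172.9], [239.7, 172.0]]
0 [[144.0, 165.0], [107.0, 161.0], [558.0, 229.0], [536.0, 226.0]] [[214.5, 148.7], [212.4, 143.6], [239.4, 171.1], [238.0, 170.2]]
0.01 [[118.0, 161.0], [81.0, 157.0], [532.0, 225.0], [509.0, 222.0]] [[213.0, 147.2], [211.0, 142.1], [237.7, 169.4], [236.3, 168.5]]
0.02 [[92.0, 157.0], [55.0, 153.0], [505.0, 221.0], [482.0, 218.0]] [[211.5, 145.7], [209.5, 140.6], [236.0, 167.7], [234.6, 166.8]]
```

carry_out([
  [-0.003, 0.06, 0, 0.94],
  [-0.003, 0.06, 0, 0.94],
  [-0.003, 0.06, 0, 0.94],
  [-0.003, 0.06, 0, 0.94],
  [-0.003, 0.06, 0, 0.94],
  [-0.003, 0.06, 0, 0.94],
  [-0.003, 0.06, 0, 0.94],
  [-0.003, 0.06, 0, 0.94],
  [-0.003, 0.06, 0, 0.94],
  [-0.003, 0.06, 0, 0.94],
], grip=1, newtons=35)

```text
time_s: 1.35
ee_pos: [0.5823, 0.2077, 0.2263]
eef_rot: [3.1, 0.506, -0.001]
force: [-0.1, -0.2, -0.9]
opening: 0.0917
```

```bash
cat > go.py <<'E'
from h import *
from scipy.spatial.transform import Rotation as R
def tool():
    s=manip.read_state(); return s["ee_pos"],R.from_rotvec(s["eef_rot"]),s
def need(x,y,z,ang=None):
    p,r,s=tool(); M=r.as_matrix(); a=np.degrees(np.arctan2(M[1,0],M[0,0]))
    t=M.T@(np.array([x,y,z])-p)
    print("t",round(s["time_s"],2),"pos",p.round(4),"ang",a.round(2),"shift",t.round(4),"turn units",None if ang is None else round(((a-ang+180)%360-180)/6,2),"tilt",M[2,2].round(4),"F",s["force"].round(1),"op",round(s["opening"],4),"q7",s["qpos"][6].round(2))
E
python3 -c "
from go import *
need(.5515,-.2538,.227,-18.4)"
```

```text
t 1.35 pos [0.5823 0.2077 0.2263] ang 18.53 shift [-0.1759  0.4278 -0.0005] turn units 6.16 tilt -1.0 F [-0.1 -0.2 -0.9] op 0.0917 q7 0.06
```

carry_out([
  [-0.022, 0.0535, 0, 0.77],
  [-0.0177, 0.0551, 0, 0.77],
  [-0.0132, 0.0563, 0, 0.77],
  [-0.0086, 0.0572, 0, 0.77],
  [-0.0039, 0.0577, 0, 0.77],
  [0.0007, 0.0578, 0, 0.77],
  [0.0054, 0.0576, 0, 0.77],
  [0.01, 0.057, 0, 0.77],
  [0, 0, 0, 0],
  [0, 0, 0, 0],
])

```text
time_s: 2.6
ee_pos: [0.5519, -0.2516, 0.2262]
eef_rot: [-3.101, 0.498, 0.001]
force: [0.8, 0.9, -0.2]
opening: 0.0919
```

```bash
python3 -c "
from go import *
need(.5515,-.2538,.010,-18.4)"
```

```text
t 2.6 pos [ 0.5519 -0.2516  0.2262] ang -18.23 shift [0.0006 0.0023 0.2162] turn units 0.03 tilt -1.0 F [ 0.8  0.9 -0.2] op 0.0919 q7 0.3
```

carry_out([
  [0.0006, 0.0023, 0.045, 0],
  [0, 0, 0.05, 0],
  [0, 0, 0.05, 0],
  [0, 0, 0.04, 0],
  [0, 0, 0.02, 0],
  [0, 0, 0.0115, 0],
  [0, 0, 0, 0],
])

```text
time_s: 3.48
ee_pos: [0.5522, -0.2543, 0.0105]
eef_rot: [-3.102, 0.497, -0.0]
force: [-0.1, -0.8, -0.2]
opening: 0.0917
```

carry_out([
  [0, 0, 0, 0],
  [0, 0, 0, 0],
  [0, 0, 0, 0],
  [0, 0, 0, 0],
  [0, 0, 0, 0],
  [0, 0, 0, 0],
  [0, 0, 0, 0],
  [0, 0, 0, 0],
], grip=-1, newtons=40)

```text
time_s: 4.47
ee_pos: [0.5519, -0.2546, 0.0104]
eef_rot: [-3.102, 0.498, -0.0]
force: [-1.1, 1.1, 5.0]
opening: 0.0549
```

carry_out([
  [0, 0, -0.02, 0],
  [0, 0, -0.05, 0],
  [0, 0, -0.05, 0],
  [0, 0, -0.05, 0],
  [0, 0, -0.02, 0],
  [0, 0, 0, 0],
])

```text
time_s: 5.22
ee_pos: [0.5525, -0.2551, 0.2024]
eef_rot: [3.101, -0.498, 0.005]
force: [0.8, -0.1, -3.6]
opening: 0.0551
```

Run:
```python
from go import *
need(.4299,.2395,.200,-32.84)
p,r,s=tool(); a=np.degrees(np.arctan2(r.as_matrix()[1,0],r.as_matrix()[0,0]))
n=10; d=(np.array([.4299,.2395])-p[:2])/n; da=(-32.84-a)/n
print(d)
for i in range(n):
    t=np.radians(a+da*i); print([round(float(d@[np.cos(t),np.sin(t)]),4),round(float(d@[np.sin(t),-np.cos(t)]),4),0,round(-da/6,3)])
```

```text
t 5.22 pos [ 0.5525 -0.2551  0.2024] ang -18.26 shift [-0.2714 -0.4313  0.0015] turn units 2.43 tilt -1.0 F [ 0.8 -0.1 -3.6] op 0.0551 q7 0.32
[-0.01225706  0.04946318]
[-0.0271, -0.0431, 0, np.float64(0.243)]
[-0.0282, -0.0424, 0, np.float64(0.243)]
[-0.0293, -0.0417, 0, np.float64(0.243)]
[-0.0303, -0.0409, 0, np.float64(0.243)]
[-0.0314, -0.0402, 0, np.float64(0.243)]
[-0.0324, -0.0393, 0, np.float64(0.243)]
[-0.0334, -0.0385, 0, np.float64(0.243)]
[-0.0344, -0.0376, 0, np.float64(0.243)]
[-0.0353, -0.0368, 0, np.float64(0.243)]
[-0.0362, -0.0358, 0, np.float64(0.243)]
```

carry_out([
  [-0.0271, -0.0431, 0, 0.243],
  [-0.0282, -0.0424, 0, 0.243],
  [-0.0293, -0.0417, 0, 0.243],
  [-0.0303, -0.0409, 0, 0.243],
  [-0.0314, -0.0402, 0, 0.243],
  [-0.0324, -0.0393, 0, 0.243],
  [-0.0334, -0.0385, 0, 0.243],
  [-0.0344, -0.0376, 0, 0.243],
  [-0.0353, -0.0368, 0, 0.243],
  [-0.0362, -0.0358, 0, 0.243],
])

```text
time_s: 6.48
ee_pos: [0.4277, 0.2409, 0.1992]
eef_rot: [3.012, -0.889, -0.002]
force: [1.0, -0.1, -3.5]
opening: 0.0553
```

carry_out([
  [0, 0, 0.04, 0],
  [0, 0, 0.04, 0],
  [0, 0, 0, 0],
  [0, 0, 0, 0],
])

```text
time_s: 6.98
ee_pos: [0.4295, 0.2396, 0.1209]
eef_rot: [3.013, -0.889, 0.0]
force: [0.4, 0.6, -2.9]
opening: 0.0552
```

Run:
```python
from go import *
need(.4299,.2395,.056,-32.84)
a=grab("top","pics/top1.png"); b=grab("side","pics/side1.png")
c=lambda i,x,y,w,h,s: cv2.convertScaleAbs(cv2.resize(i[y:y+h,x:x+w],None,fx=s,fy=s,interpolation=cv2.INTER_CUBIC),alpha=1.5)
cv2.imwrite("pics/c2.png",np.vstack([c(a,160,190,110,80,7)[:,:770],c(b,180,110,154,100,5)])[:,:770] if 0 else np.hstack([c(a,165,195,90,70,4.4),c(b,185,120,90,70,4.4)]))
```

```text
t 6.97 pos [0.4295 0.2396 0.1209] ang -32.87 shift [ 0.0003 -0.0001  0.0649] turn units -0.01 tilt -1.0 F [ 0.4  0.6 -2.9] op 0.0552 q7 -0.91
```

View pics/c2.png

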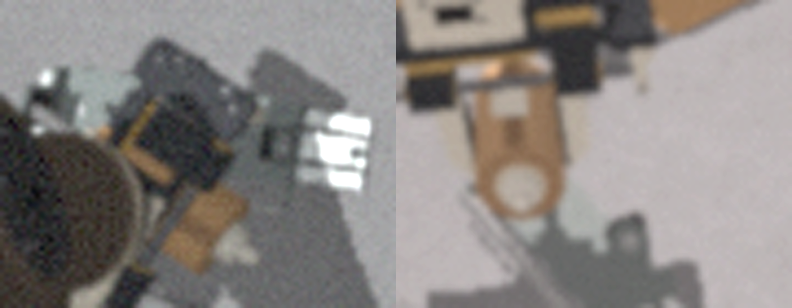

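Run:
```python
from go import *
p,r,s=tool(); M=r.as_matrix(); ax=-M[:,1]  # towards sprung
C=p-M[:,2]*.019
q=[C-.076*ax,C-.062*ax,C-.05*ax]
t=proj("top",q);sd=proj("side",q)
print("ax",ax.round(3),((t-[165,195])*4.4).round(0).tolist(),((sd-[185,120])*4.4+[396,0]).round(0).tolist())
```

```text
ax [0.543 0.84  0.002] [[257.0, 263.0], [239.0, 251.0], [223.0, 241.0]] [[520.0, 204.0], [519.0, 190.0], [518.0, 179.0]]
```

carry_out([
  [0, 0, 0.03, 0],
  [0, 0, 0.025, 0],
  [0, 0, 0.0085, 0],
  [0, 0, 0, 0],
  [-0.0025, -0.0054, 0, 0],
  [-0.0025, -0.0054, 0, 0],
  [0, 0, 0, 0],
  [0, 0, 0, 0],
])

```text
time_s: 8.07
ee_pos: [0.4308, 0.2517, 0.0568]
eef_rot: [-3.014, 0.887, -0.0]
force: [0.3, -0.7, -2.8]
opening: 0.0553
```

```bash
cat >> go.py <<'E'
h=np.load("hold.npy"); o,u=h[:3]*[1,1,0],h[3:]; n=np.array([u[1],-u[0],0])
def hs():
    p,r,s=tool(); M=r.as_matrix(); ax=-M[:,1]; C=p-M[:,2]*.0176
    L=lambda v:np.array([(v-o)@n,(v-o)@u,v[2]])*1e3
    F=s["force"]
    print("t",round(s["time_s"],2),"C",L(C).round(1),"sprung",L(C+.1*ax).round(1),"fixed",L(C-.076*ax).round(1),"yaw",np.degrees(np.arctan2(ax@n,ax@u)).round(2),"F h",[round(float(F@k),1) for k in(n,u)],F[2].round(1))
E
python3 -c "
from go import *
hs()"
```

```text
t 8.07 C [-43.   -4.9  74.4] sprung [-0.7 85.8 74.5] fixed [-75.1 -73.8  74.4] yaw 24.98 F h [0.4, -0.7] -2.8
```

carry_out([
  [0.0009, -0.0004, -0.0005, 0],
  [-0.0008, -0.0018, 0, 0],
  [-0.0008, -0.0018, 0, 0],
  [-0.0008, -0.0018, 0, 0],
  [0, 0, 0, 0],
  [0, 0, 0, 0],
])

```text
time_s: 8.82
ee_pos: [0.4326, 0.2573, 0.0572]
eef_rot: [3.013, -0.888, -0.0]
force: [-1.1, 0.1, -4.3]
opening: 0.0555
```

```bash
python3 -c "
from go import *
hs()"
```

```text
t 8.82 C [-41.9   0.9  74.8] sprung [ 0.3 91.6 74.8] fixed [-74.  -67.9  74.8] yaw 24.99 F h [-1.1, -0.1] -4.3
```

carry_out([
  [-0.0008, -0.0018, 0, 0],
  [-0.0008, -0.0018, 0, 0],
  [0, 0, 0, 0],
  [0, 0, 0, 0],
])

```text
time_s: 9.32
ee_pos: [0.4332, 0.261, 0.0572]
eef_rot: [3.013, -0.888, -0.0]
force: [-0.1, -0.5, -2.9]
opening: 0.0551
```

```bash
python3 -c "
from go import *
hs()"
```

```text
t 9.32 C [-41.9   4.7  74.8] sprung [ 0.4 95.3 74.8] fixed [-74.  -64.2  74.8] yaw 25.0 F h [0.0, -0.5] -2.9
```

carry_out([
  [-0.0008, -0.0018, 0, 0],
  [0, 0, 0, 0],
  [0, 0, 0, 0],
])

```text
time_s: 9.7
ee_pos: [0.4335, 0.2624, 0.0571]
eef_rot: [3.012, -0.889, -0.0]
force: [0.1, -5.8, -3.1]
opening: 0.0552
```

carry_out([
  [-0.0008, -0.0018, 0, 0],
  [0, 0, 0, 0],
  [0, 0, 0, 0],
])

```text
time_s: 10.07
ee_pos: [0.4341, 0.2639, 0.0571]
eef_rot: [3.012, -0.89, 0.001]
force: [1.3, -6.0, -3.9]
opening: 0.0551
```

carry_out([
  [-0.0008, -0.0018, 0, 0],
  [0, 0, 0, 0],
  [0, 0, 0, 0],
])

```text
time_s: 10.45
ee_pos: [0.4348, 0.2654, 0.0571]
eef_rot: [3.011, -0.891, 0.001]
force: [1.4, -6.8, -3.6]
opening: 0.0553
```

```bash
python3 -c "
from go import *
hs()"
```

```text
t 10.45 C [-40.9   9.3  74.7] sprung [ 1.5 99.8 74.7] fixed [-73.2 -59.5  74.8] yaw 25.13 F h [2.3, -6.5] -3.6
```

```bash
cat >> go.py <<'E'
def plan(c,t,N):
    # c,t: (x,y mm,yaw deg) commanded centre in holder frame
    c=np.array(c,float);t=np.array(t,float);d=(t-c)/N
    for i in range(N):
        th=np.radians((c+d*i)[2])   # ax = sin th n + cos th u ; tool y=-ax ; tool x = cos th n - sin th u
        print([round(float(v),4) for v in((d[0]*np.cos(th)-d[1]*np.sin(th))/1e3,-(d[0]*np.sin(th)+d[1]*np.cos(th))/1e3)]+[0,round(d[2]/6,3)],end=", ")
    print()
E
python3 -c "
from go import *
plan((-41.8,10.6,25),(-22.8,11,15),8)
plan((-22.8,11,15),(-15.7,15.5,11),4)
plan((-15.7,15.5,11),(-10.8,18,8),4)"
```

```text
[0.0021, -0.001, 0, np.float64(-0.208)], [0.0022, -0.001, 0, np.float64(-0.208)], [0.0022, -0.001, 0, np.float64(-0.208)], [0.0022, -0.0009, 0, np.float64(-0.208)], [0.0022, -0.0009, 0, np.float64(-0.208)], [0.0022, -0.0008, 0, np.float64(-0.208)], [0.0023, -0.0008, 0, np.float64(-0.208)], [0.0023, -0.0007, 0, np.float64(-0.208)], 
[0.0014, -0.0015, 0, np.float64(-0.167)], [0.0015, -0.0015, 0, np.float64(-0.167)], [0.0015, -0.0015, 0, np.float64(-0.167)], [0.0015, -0.0015, 0, np.float64(-0.167)], 
[0.0011, -0.0008, 0, np.float64(-0.125)], [0.0011, -0.0008, 0, np.float64(-0.125)], [0.0011, -0.0008, 0, np.float64(-0.125)], [0.0011, -0.0008, 0, np.float64(-0.125)],
```

carry_out([
  [0.0021, -0.001, 0, -0.208],
  [0.0022, -0.001, 0, -0.208],
  [0.0022, -0.001, 0, -0.208],
  [0.0022, -0.0009, 0, -0.208],
  [0.0022, -0.0009, 0, -0.208],
  [0.0022, -0.0008, 0, -0.208],
  [0.0023, -0.0008, 0, -0.208],
  [0.0023, -0.0007, 0, -0.208],
  [0, 0, 0, 0],
])

```text
time_s: 11.58
ee_pos: [0.4527, 0.2631, 0.0568]
eef_rot: [3.077, -0.623, -0.002]
force: [-1.6, -7.8, -2.5]
opening: 0.0552
```

```bash
python3 -c "
from go import *
hs()"
```

```text
t 11.57 C [-22.8   9.4  74.4] sprung [  3.2 106.   74.2] fixed [-42.6 -64.   74.6] yaw 15.07 F h [-0.5, -7.9] -2.5
```

carry_out([
  [0, 0, -0.002, 0],
  [0, 0, -0.002, 0],
  [0, 0, -0.001, 0],
  [0, 0, 0, 0],
])

```text
time_s: 12.08
ee_pos: [0.4523, 0.2628, 0.0616]
eef_rot: [3.076, -0.624, -0.002]
force: [0.4, -7.4, -4.2]
opening: 0.0551
```

carry_out([
  [0, 0, 0.002, 0],
  [0, 0, 0.002, 0],
  [0, 0, 0.001, 0],
  [0, 0, 0, 0],
])

```text
time_s: 12.58
ee_pos: [0.4527, 0.2632, 0.0569]
eef_rot: [3.077, -0.624, -0.002]
force: [-2.1, -7.8, -0.6]
opening: 0.0552
```

carry_out([
  [0, 0, 0.002, 0],
  [0, 0, 0.002, 0],
  [0, 0, 0.001, 0],
  [0, 0, 0, 0],
])

```text
time_s: 13.08
ee_pos: [0.4527, 0.2633, 0.052]
eef_rot: [3.077, -0.624, -0.001]
force: [-1.7, -8.2, -1.0]
opening: 0.0552
```

carry_out([
  [0, 0, -0.002, 0],
  [0, 0, -0.002, 0],
  [0, 0, -0.001, 0],
  [0, 0, 0, 0],
])

```text
time_s: 13.58
ee_pos: [0.4523, 0.2629, 0.0567]
eef_rot: [3.076, -0.624, -0.002]
force: [-1.5, -7.8, -5.1]
opening: 0.0549
```

```bash
python3 -c "
from go import *
hs()"
```

```text
t 13.57 C [-23.2   9.2  74.3] sprung [  2.9 105.8  74. ] fixed [-42.9 -64.2  74.5] yaw 15.08 F h [-0.4, -7.9] -5.1
```

carry_out([
  [0.002, 0, 0, 0],
  [0.002, 0, 0, 0],
  [0.001, 0, 0, 0],
  [0, 0, 0, 0],
])

```text
time_s: 14.08
ee_pos: [0.4543, 0.2618, 0.056]
eef_rot: [3.076, -0.619, -0.009]
force: [-7.8, -5.5, -3.8]
opening: 0.0551
```

```bash
python3 -c "
from go import *
hs()"
```

```text
t 14.07 C [-20.9   8.4  73.6] sprung [  4.8 105.1  73.1] fixed [-40.5 -65.   74. ] yaw 14.91 F h [-7.0, -6.5] -3.8
```

carry_out([
  [-0.002, 0, 0, 0],
  [-0.002, 0, 0, 0],
  [-0.001, 0, 0, 0],
  [-0.002, 0, 0, 0],
  [-0.002, 0, 0, 0],
  [-0.001, 0, 0, 0],
  [0, 0, 0, 0],
])

```text
time_s: 14.95
ee_pos: [0.4493, 0.2644, 0.057]
eef_rot: [3.076, -0.627, 0.002]
force: [2.3, -9.8, -5.2]
opening: 0.0555
```

Run:
```python
from go import *
hs()
a=grab("top","pics/top2.png"); b=grab("side","pics/side2.png")
c=lambda i,x,y,w,h,s: cv2.convertScaleAbs(cv2.resize(i[y:y+h,x:x+w],None,fx=s,fy=s,interpolation=cv2.INTER_CUBIC),alpha=1.5)
cv2.imwrite("pics/c3.png",np.hstack([c(a,165,195,90,70,4.4),c(b,185,120,90,70,4.4)]))
p,r,s=tool(); M=r.as_matrix(); ax=-M[:,1]; C=p-M[:,2]*.0176
q=[C-.076*ax,C-.062*ax,C-.05*ax]
print(((proj("top",q)-[165,195])*4.4).round(0).tolist(),((proj("side",q)-[185,120])*4.4+[396,0]).round(0).tolist())
```

```text
t 14.95 C [-26.3  10.2  74.6] sprung [-1.000e-01  1.068e+02  7.440e+01] fixed [-46.3 -63.1  74.8] yaw 15.19 F h [3.6, -9.4] -5.2
[[254.0, 209.0], [235.0, 200.0], [219.0, 193.0]] [[559.0, 251.0], [554.0, 239.0], [550.0, 228.0]]
```

View pics/c3.png

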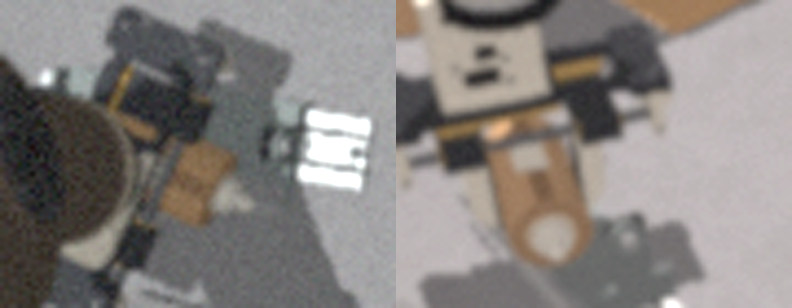

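```bash
python3 -c "
from go import *
plan((-27.6,12.3,15),(-16.2,14.8,11),6)
plan((-16.2,14.8,11),(-11.3,17.8,8),4)"
```

```text
[0.0017, -0.0009, 0, np.float64(-0.111)], [0.0017, -0.0009, 0, np.float64(-0.111)], [0.0017, -0.0009, 0, np.float64(-0.111)], [0.0018, -0.0008, 0, np.float64(-0.111)], [0.0018, -0.0008, 0, np.float64(-0.111)], [0.0018, -0.0008, 0, np.float64(-0.111)], 
[0.0011, -0.001, 0, np.float64(-0.125)], [0.0011, -0.001, 0, np.float64(-0.125)], [0.0011, -0.0009, 0, np.float64(-0.125)], [0.0011, -0.0009, 0, np.float64(-0.125)],
```

carry_out([
  [0.0017, -0.0009, 0, -0.111],
  [0.0017, -0.0009, 0, -0.111],
  [0.0017, -0.0009, 0, -0.111],
  [0.0018, -0.0008, 0, -0.111],
  [0.0018, -0.0008, 0, -0.111],
  [0.0018, -0.0008, 0, -0.111],
  [0, 0, 0, 0],
])

```text
time_s: 15.92
ee_pos: [0.4581, 0.2657, 0.0563]
eef_rot: [3.095, -0.514, -0.006]
force: [-4.6, -7.8, -2.3]
opening: 0.0551
```

```bash
python3 -c "
from go import *
hs()"
```

```text
t 15.93 C [-17.8  12.8  73.9] sprung [  1.3 110.9  73.5] fixed [-32.3 -61.8  74.3] yaw 11.01 F h [-3.5, -8.4] -2.3
```

carry_out([
  [0.0011, -0.001, 0, -0.125],
  [0.0011, -0.001, 0, -0.125],
  [0.0011, -0.0009, 0, -0.125],
  [0.0011, -0.0009, 0, -0.125],
  [0, 0, 0, 0],
  [0, 0, 0, 0],
])

```text
time_s: 16.68
ee_pos: [0.4632, 0.2675, 0.0562]
eef_rot: [3.107, -0.433, -0.006]
force: [-5.6, -9.2, -3.0]
opening: 0.0551
```

```bash
python3 -c "
from go import *
hs()"
```

```text
t 16.68 C [-12.9  15.3  73.8] sprung [  1.  114.3  73.3] fixed [-23.5 -59.9  74.2] yaw 8.03 F h [-4.3, -9.9] -3.0
```

```bash
python3 -c "
from go import *
plan((-11.3,17.8,8),(-5.7,18,4),4)
plan((-5.7,18,4),(0,18,0),5)"
```

```text
[0.0014, -0.0002, 0, np.float64(-0.167)], [0.0014, -0.0002, 0, np.float64(-0.167)], [0.0014, -0.0002, 0, np.float64(-0.167)], [0.0014, -0.0002, 0, np.float64(-0.167)], 
[0.0011, -0.0001, 0, np.float64(-0.133)], [0.0011, -0.0001, 0, np.float64(-0.133)], [0.0011, -0.0, 0, np.float64(-0.133)], [0.0011, -0.0, 0, np.float64(-0.133)], [0.0011, -0.0, 0, np.float64(-0.133)],
```

carry_out([
  [0.0014, -0.0002, -0.0005, -0.167],
  [0.0014, -0.0002, 0, -0.167],
  [0.0014, -0.0002, 0, -0.167],
  [0.0014, -0.0002, 0, -0.167],
  [0, 0, 0, 0],
])

```text
time_s: 17.3
ee_pos: [0.469, 0.2666, 0.0567]
eef_rot: [3.12, -0.324, -0.007]
force: [-5.1, -10.2, -3.6]
opening: 0.0553
```

```bash
python3 -c "
from go import *
hs()"
```

```text
t 17.3 C [-7.1 15.2 74.3] sprung [-1.00e-01  1.15e+02  7.38e+01] fixed [-12.4 -60.6  74.7] yaw 4.03 F h [-3.6, -10.8] -3.6
```

carry_out([
  [0.0011, -0.0001, 0, -0.133],
  [0.0011, -0.0001, 0, -0.133],
  [0, 0, 0, 0],
])

```text
time_s: 17.68
ee_pos: [0.4712, 0.2663, 0.0567]
eef_rot: [3.124, -0.281, -0.007]
force: [-4.9, -9.5, -2.4]
opening: 0.0551
```

```bash
python3 -c "
from go import *
hs()"
```

```text
t 17.68 C [-4.8 15.2 74.3] sprung [ -0.6 115.1  73.8] fixed [ -8.1 -60.7  74.6] yaw 2.43 F h [-3.5, -10.1] -2.4
```

carry_out([
  [0.0011, 0, 0, -0.133],
  [0.0011, 0, 0, -0.133],
  [0.0011, 0, 0, -0.133],
  [0.001, 0, 0, 0],
  [0, 0, 0, 0],
  [0, 0, 0, 0],
])

```text
time_s: 18.42
ee_pos: [0.4749, 0.2657, 0.0565]
eef_rot: [3.129, -0.215, -0.008]
force: [-5.7, -10.4, -2.7]
opening: 0.0554
```

```bash
python3 -c "
from go import *
hs()"
```

```text
t 18.43 C [-1.1 15.1 74.1] sprung [ -1.  115.1  73.6] fixed [ -1.1 -60.9  74.5] yaw 0.02 F h [-4.2, -11.1] -2.7
```

carry_out([
  [0, 0.001, 0, 0],
  [0, 0.001, 0, 0],
  [0, 0.001, 0, 0],
  [0, 0.001, 0, 0],
  [0, 0, 0, 0],
])

```text
time_s: 19.05
ee_pos: [0.4744, 0.2621, 0.0566]
eef_rot: [3.13, -0.214, -0.008]
force: [-6.4, -8.0, -3.7]
opening: 0.055
```

```bash
python3 -c "
from go import *
hs()"
```

```text
t 19.05 C [-1.1 11.5 74.2] sprung [ -1.1 111.5  73.7] fixed [ -1.1 -64.5  74.5] yaw 0.0 F h [-5.2, -8.8] -3.7
```

carry_out([
  [-0.001, 0.001, 0, 0],
  [0, 0.001, 0, 0],
  [0, 0.001, 0, 0],
  [0, 0, 0, 0],
  [0, 0, 0, 0],
])

```text
time_s: 19.68
ee_pos: [0.4738, 0.2596, 0.0568]
eef_rot: [3.131, -0.215, -0.006]
force: [-4.3, -6.6, -3.6]
opening: 0.0553
```

```bash
python3 -c "
from go import *
hs()"
```

```text
t 19.68 C [-1.4  8.9 74.4] sprung [ -1.4 108.9  74.1] fixed [ -1.5 -67.1  74.7] yaw 0.02 F h [-3.4, -7.1] -3.6
```

carry_out([
  [0, 0.001, 0, 0],
  [0, 0.001, 0, 0],
  [0, 0, 0, 0],
  [0, 0, 0, 0],
])

```text
time_s: 20.18
ee_pos: [0.4736, 0.2578, 0.0569]
eef_rot: [3.131, -0.215, -0.005]
force: [-3.7, -8.0, -3.8]
opening: 0.0551
```

```bash
python3 -c "
from go import *
hs()"
```

```text
t 20.18 C [-1.4  7.1 74.5] sprung [ -1.4 107.1  74.1] fixed [ -1.4 -68.9  74.7] yaw 0.02 F h [-2.6, -8.4] -3.8
```

carry_out([
  [0, 0.001, 0, 0],
  [0, 0.001, 0, 0],
  [0, 0, 0, 0],
  [0, 0, 0, 0],
])

```text
time_s: 20.68
ee_pos: [0.4734, 0.2563, 0.0569]
eef_rot: [3.132, -0.214, -0.005]
force: [-2.6, -6.5, -4.1]
opening: 0.0548
```

Run:
```python
from go import *
hs()
a=grab("top","pics/top3.png"); b=grab("side","pics/side3.png")
c=lambda i,x,y,w,h,s: cv2.convertScaleAbs(cv2.resize(i[y:y+h,x:x+w],None,fx=s,fy=s,interpolation=cv2.INTER_CUBIC),alpha=1.5)
cv2.imwrite("pics/c4.png",np.hstack([c(a,205,205,50,50,8),c(b,205,140,50,50,8)]))
```

```text
t 20.68 C [-1.4  5.6 74.5] sprung [ -1.4 105.6  74.2] fixed [ -1.4 -70.4  74.7] yaw -0.0 F h [-1.7, -6.8] -4.1
```

View pics/c4.png

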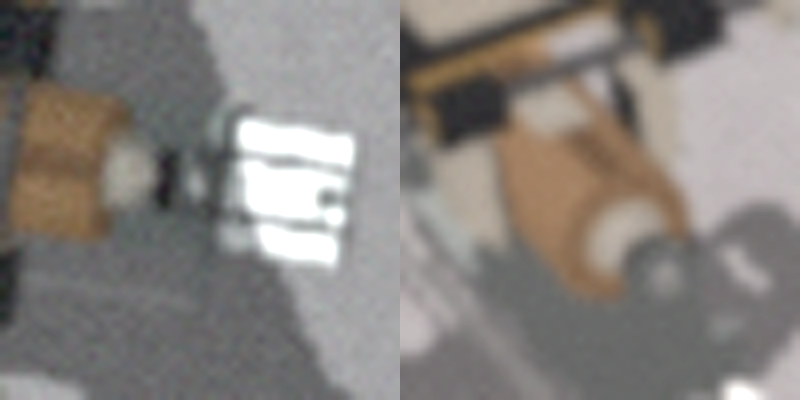

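The crop shows the white barrel at (130,175) in line with the right cup at (165,178) in the top view, and the pin hidden inside the cup in the side view. I'll keep easing off until the floor takes the load.

carry_out([
  [0, 0.001, 0, 0],
  [0, 0.001, 0, 0],
  [0, 0, 0, 0],
  [0, 0, 0, 0],
])

```text
time_s: 21.28
ee_pos: [0.4738, 0.256, 0.0574]
eef_rot: [3.134, -0.214, -0.003]
force: [-5.3, -0.7, -7.4]
opening: 0.0551
```

```bash
python3 -c "
from go import *
hs()"
```

```text
t 21.27 C [-0.9  5.3 75. ] sprung [ -1.  105.3  74.9] fixed [ -0.9 -70.7  75. ] yaw -0.02 F h [-5.1, -1.4] -7.4
```

carry_out([
  [0, 0.001, 0, 0],
  [0, 0, 0, 0],
  [0, 0, 0, 0],
])

```text
time_s: 21.65
ee_pos: [0.4739, 0.2559, 0.0575]
eef_rot: [-3.134, 0.214, 0.002]
force: [-5.3, 1.7, -8.1]
opening: 0.0552
```

```bash
python3 -c "
from go import *
hs()"
```

```text
t 21.65 C [-0.8  5.1 75.1] sprung [ -0.9 105.1  75.2] fixed [ -0.8 -70.9  75.1] yaw -0.04 F h [-5.5, 1.0] -8.1
```

carry_out([
  [-0.001, 0, 0.001, 0],
  [-0.001, 0, 0.0005, 0],
  [0, 0, 0, 0],
  [0, 0, 0, 0],
])

```text
time_s: 22.15
ee_pos: [0.4739, 0.2559, 0.0569]
eef_rot: [-3.133, 0.215, -0.003]
force: [-1.2, 2.1, 5.7]
opening: 0.0553
```

```bash
python3 -c "
from go import *
hs()"
```

```text
t 22.15 C [-0.9  5.1 74.5] sprung [ -0.9 105.1  74.7] fixed [ -0.9 -70.9  74.4] yaw 0.0 F h [-1.5, 1.9] 5.7
```

carry_out([
  [0, 0, -0.0005, 0],
  [0, 0, 0, 0],
  [0, 0, 0, 0],
  [0, 0, 0, 0],
  [0, 0, 0, 0],
  [0, 0, 0, 0],
  [0, 0, 0, 0],
  [0, 0, 0, 0],
], grip=1)

```text
time_s: 23.15
ee_pos: [0.4727, 0.2551, 0.0568]
eef_rot: [-3.134, 0.215, -0.0]
force: [0.1, -0.0, -0.0]
opening: 0.0916
```

```bash
python3 -c "
from go import *
need(.4739,.2559,.2,-8)"
```

```text
t 23.15 pos [0.4727 0.2551 0.0568] ang -7.85 shift [ 0.0011 -0.001  -0.1432] turn units 0.02 tilt -1.0 F [ 0.1 -0.  -0. ] op 0.0916 q7 -0.48
```

carry_out([
  [0, 0, -0.02, 0],
  [0, 0, -0.05, 0],
  [0, 0, -0.06, 0],
  [0, 0, -0.05, 0],
  [0.01, 0.05, 0, 0],
  [0.01, 0.06, 0, 0],
  [0.01, 0.06, 0, 0],
  [0.01, 0.06, 0, 0],
  [0.01, 0.06, 0, 0],
  [0.01, 0.06, 0, 0],
])

```text
time_s: 24.4
ee_pos: [0.4841, -0.1017, 0.237]
eef_rot: [-3.134, 0.214, -0.001]
force: [1.2, -0.4, 0.5]
opening: 0.0919
```

Run:
```python
from m import *
a=grab("top","pics/top4.png"); b=grab("side","pics/side4.png")
c=lambda i,x,y,w,h,s: cv2.convertScaleAbs(cv2.resize(i[y:y+h,x:x+w],None,fx=s,fy=s,interpolation=cv2.INTER_CUBIC),alpha=1.4)
cv2.imwrite("pics/c5.png",np.vstack([np.hstack([c(a,165,195,95,60,4),c(b,180,125,100,60,4)]),cv2.resize(np.hstack([a,b]),(780,244))]))
h=np.load("hold.npy"); o,u=h[:3]*[1,1,0],h[3:]; n=np.array([u[1],-u[0],0])
r=cv2.minAreaRect(brown(a,(180,200,236,250))); W=np.array([onz("top",p,.078) for p in cv2.boxPoints(r)])
e=max(W[1]-W[0],W[2]-W[1],key=np.linalg.norm); w=W.mean(0)-o
print("roll x,y in holder mm",1e3*w@n,1e3*w@u,"len",np.linalg.norm(e),"ang",np.degrees(np.arctan2(e[1],e[0])),"rail",np.degrees(np.arctan2(u[1],u[0])))
print(manip.read_state()["time_s"],manip.read_state()["force"])
```

```text
roll x,y in holder mm 1.3469260395487423 9.283387947170405 len 0.10937743966688997 ang -97.96701309527073 rail 82.1648193867013
24.5 [ 0.51305688  0.12077832 -0.13537358]
```

View pics/c5.png

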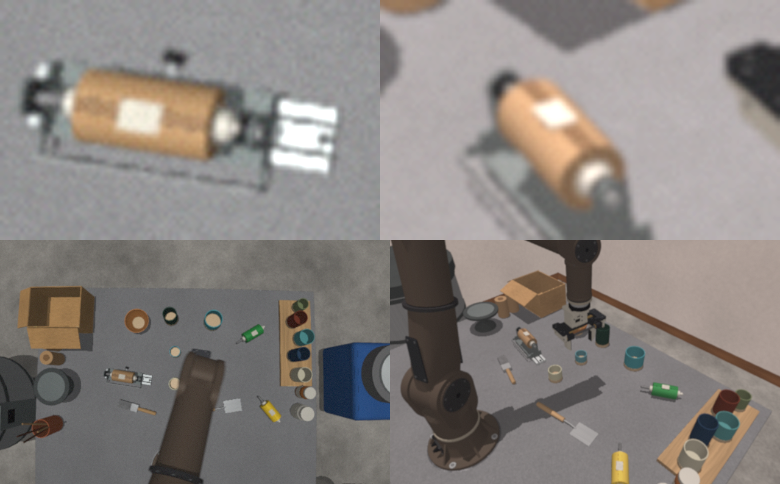

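The roll hangs between the cups at crop (145,110) in the top view, parallel to the rail, and the pots and tools look undisturbed. Handing in.

```bash
python3 -c "
from h import *
print(manip.close_job())"
```

```text
the job is handed in; nothing more can be done
None
```

The brown roll is loaded in the holder and the job is handed in. It hangs on its own spring with a pin in each cup, and the gripper is clear. No verdict was reported.

**How it went:** I gripped the roll at mid-width and set the sprung pin in the left (+y) cup with the roll turned 25° to the rail. A sideways nudge met about 7 N, which confirmed the pin was in the cup. I then compressed the spring about 18 mm and swung the fixed pin into line with the other cup. I eased off until that cup's floor took the load and opened the gripper. The highest force I read at the wrist was about 12 N, and the job took about 24.5 s.

**Last checks:**
- **Angle:** the top picture puts the roll 0.1° off the rail.
- **Sideways:** the picture gives +1.3 mm and the arm's reading before release gave -0.9 mm. They differ by about 2 mm, which is as good as the calibration, and both are inside 3.5 mm.
- **Along the rail:** the picture gives about 9 mm from the rail's middle and the arm 5 mm. The limit is 32 mm.
- **Height:** the arm read about 74.5 mm before release. I did not measure height again after letting go.
- **Pots and tools:** they look undisturbed in the last pictures, but I did not measure their positions.

An up-and-down nudge to check the cup fit was inconclusive, so I relied on the sideways one.

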